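Lock the bayonet lid of the suction filter pot

TASK

The filter pot's lid is sitting loose on its spring. Push the lid down by its orange paddle, turn it a quarter turn clockwise (seen from above) while it is held down, until the paddle is over the green mark, then let go so that it springs up into its lock. Leave the bottle, dish, box and brush where they are.

Things in the scene. Friction and masses are not known exactly. Their poses are not given: they have to be found in the camera images.
- pot: Filter pot screwed to the bench: grey foot disc (radius 120 mm, 10 mm high), steel canister (radius 50 mm) and slotted steel collar (radius 59 mm, top 104 mm above the bench). Origin: centre of the underside, z up. +x points at the white mark on the foot (lid free), -y at the green mark (lid locked); marks are about 17 mm wide, 108 mm from the axis. Position and yaw vary.
- pot_axis (a point): Fixed point on the vertical axis about which the lid turns, level with the lid's top face when the lid is up (130 mm above the bench); axes as pot.
- paddle (a point): Point to press on the lid's orange paddle: on its flat top, 80 mm from the turning axis, moving with the lid, 130 mm above the bench when up. x outward, y anticlockwise, z up. The flat is 50 mm wide (y +-25 mm), flush with the round lid top (radius 60 mm), and ends 22 mm further out. On its clockwise edge (y -25 to -31, x -24 to +22 mm) a rib stands 16 mm higher, for a fingertip to push.
- lid_press (a joint): How far the lid is pressed down, m: 0 = up, 0.015 = bottom stop. A spring pushes it up with about 6 N at 0 and 15 N at 0.013. The two bayonet pins pass under the collar's edge, so that the lid can turn, only at 0.010 to 0.015. Locked and released it rests at about 0.005.
- lid_turn (a joint): How far the lid is turned clockwise from above, rad: about 0 = free (paddle over the white mark), 1.57 = locked (over the green mark), end stop 1.60. Turning takes about 0.05 N m. Let go at 1.51 or more, the lid springs up into the lock notch and cannot turn back; let go short of that it stays down under the collar, not locked.
- bottle: Bystander: white plastic bottle with a black cap, radius 32 mm, 120 mm high, upright on the bench; origin at its underside.
- dish: Bystander: shallow glass dish, radius 45 mm, 22 mm high; origin at its underside.
- finds_box: Bystander: cardboard box 90 x 70 x 45 mm; origin at the centre of its underside.
- brush: Bystander: brush 170 mm long lying on the bench along its x axis.
Not all that is in view belongs to the job. What is meant by the pot is not red, and is the larger of those in its own colour.

How it is judged:
By the outcome, as a careful person would: the job done as asked, in the order asked, and still so for the second after the job is handed in, with the robot touching nothing.
It also fails if it takes over 42 s, if anything falls off the work surface, if the arm or the gripper's body presses on something with over 40 N, if the wrist force passes 120 N, or if a joint passes its speed limit or range.

ROBOT

A 7-joint arm with a two-finger parallel gripper is mounted at the origin on the work surface. World frame = base frame: x ahead of the robot, y to its left, z up, the work surface at z = 0. Lengths are in mm, angles in rad, forces in N, time in s.
With the tool pointing down it reaches from about 425 to 875 mm from the base axis. Payload 4.7 kg.
Tool frame: the origin (TCP) lies midway between the tips of the shut fingers; the grasp point (between the pads) lies 19 mm behind it; z points along the fingers, y is the line along which they close (so a half turn about z gives the same grasp; the last joint's range is limited). The gripper opens to 87 mm and grips with 3 to 60 N. Pads are 19 mm wide; open, the fingers measure 117 mm over their backs; the gripper's body (75 mm by 190 mm) begins 51 mm behind the grasp point.
Start: joints at [-1.229, 0.321, -0.07, 1.45, 0.023, 1.371, -0.057], TCP at [209.304, 615.402, 198.187] pointing down, gripper open.
Joint ranges: [-2.86, 2.86], [-0.3, 2.09], [-1.38, 1.24], [0.06, 2.45], [-1.56, 4.7], [0.09, 2.05], [-2.69, 2.69]. Speed limits (rad/s): [2.57, 2.57, 3.14, 3.14, 3.14, 3.14, 3.14].

INTERFACE

Orientations are given as a 3x3 rotation matrix whose columns are the frame's x, y, z axes.
In Python, from bench import env gives the robot as it stands.
- The arm moves only by the shell command python3 -m creep 'ROWS'. ROWS is JSON, a list that holds one entry, the list of rows, each a list of 7 numbers: the shift along the world's x, y, z in cm, then the turn, a rotation vector about the world's x, y, z in rad, then the opening in per cent of the stroke, from 0 (shut) to 100 (fully open). In form: [[[tx, ty, tz, ax, ay, az, fingers], ...]]. A call has 1 to 12 rows; each row is the pose to reach, as a shift and turn from the pose commanded when the call began; what a row does not reach only later rows make up. A row lasts 1/10 s, in which the tool goes at most 50 mm and 8.59 degrees, less where a joint would pass 70% of its speed; a pose out of reach is approached as far as the arm can. A call with a gripper value outside its range is refused whole. The fingers move at their own pace and stop on an object; the grip force is fixed at half the most. Time passes only in rows, so rows that repeat a pose let the fingers close. It gives the time, the measured TCP pose, the force, the opening and the grip force at its end, in the units of the state.
- env.get_obs(): the state, without advancing time (a new reading comes with each control period).
- env.read_camera(name): name is "scene" or "side" or "wrist"; returns the picture (480x640x3 uint8, red, green, blue); there is no depth.
- env.camera_info(name): a dict with "mtx" (3x3 intrinsics, pixels), "distortion" ([k1, k2, p1, p2, k3] as OpenCV has them; the pictures are not rectified), "rvec" (rotation vector, rad) and "tvec" (3), from world to camera coordinates, as OpenCV has them. Camera axes: x right, y down, z forward; pixel columns grow to the right and rows downward; lengths in mm; the calibration is good to about 2 mm. A picture is of the moment at which its call begins: read the wrist's pose just before it. camera_info takes no time and is no camera call; for the wrist camera it gives the pose at the moment of the call.
- env.finish_job(): hands the job in; it is judged then, once.
Trained networks look in the newest picture that a camera, given by its name, has taken for a name from the list of things; names that differ only in an ending like _2 or _b are one class to them, and where a whole thing is asked for, a point or a joint stands for the part that bears it (a point fixed in the world has none). Each returns a list of dicts, best first, with "confidence" (0 to 1); they miss things now and then, are a little off and sometimes report something else, mostly with a low value. They report only what shows in the picture. A call takes as long as a camera call. They do not tell look-alikes from the thing itself.
- env.boxes_of(camera, query): "at" ([column, row] as shares, 0 to 1, of the picture: columns of its width, rows of its height, amid what is visible of it).
The state is a dict: "time": time; "joints": joint angles; "joint_vel": joint speeds; "joint_efforts": joint torques, N m; "position": TCP position; "tcp_rot": TCP orientation; "force": force on the tool from outside, world axes, zero at the start; "wrist_torque": the same for the moment, N m; "gripper_width": opening from 0.0 (shut) to 1.0 (fully open); "gripper_force": force on a finger pad.
Only numpy, scipy, OpenCV 4.12 (cv2) and the standard library are available. Lean on these libraries where they do the work, as an engineer would, in place of code of your own. Each camera call takes 0.05 s, during which the arm holds its last target. There are 200 camera calls.

## Working session

There is one attempt and no reset: what is moved stays moved. The work goes in short steps, Python scripts to look and compute and a shell command to move; the robot and the scene stay as the last step left them, time stands still between calls to the robot, and variables do not carry over. Pictures are saved under pics/ and viewed, at most 10 in all, crops included, and the job is handed in when it is done.

```bash
ls; mkdir -p pics; python3 - <<'E'
from bench import env
import cv2
for c in ["scene","side"]:
    im=env.read_camera(c); cv2.imwrite(f"pics/{c}0.png",im[:,:,::-1])
    for q in ["pot","paddle"]:
        print(c,q,[( [round(b["at"][0]*640),round(b["at"][1]*480)],round(b["confidence"],2)) for b in env.boxes_of(c,q)])
o=env.get_obs();print(o["time"],o["position"],o["tcp_rot"],o["force"],o["gripper_width"])
E
```

```text
pics
scene pot [([391, 145], 0.91), ([455, 293], 0.88), ([324, 238], 0.75)]
scene paddle [([326, 213], 0.95), ([473, 273], 0.79), ([398, 118], 0.7)]
side pot [([334, 292], 0.97), ([170, 326], 0.97), ([366, 446], 0.8)]
side paddle [([366, 440], 0.86), ([333, 253], 0.85), ([161, 296], 0.62)]
0.3 [209.27815043 615.21029897 197.78847772] [[-9.46738930e-01  3.22002147e-01 -1.22812388e-04]
 [ 3.22002163e-01  9.46738760e-01 -5.71668760e-04]
 [-6.78073202e-05 -5.80766924e-04 -9.99999829e-01]] [ 0.03522682  0.49076448 -0.2518511 ] 1.0027246553614895
```

View pics/scene0.png

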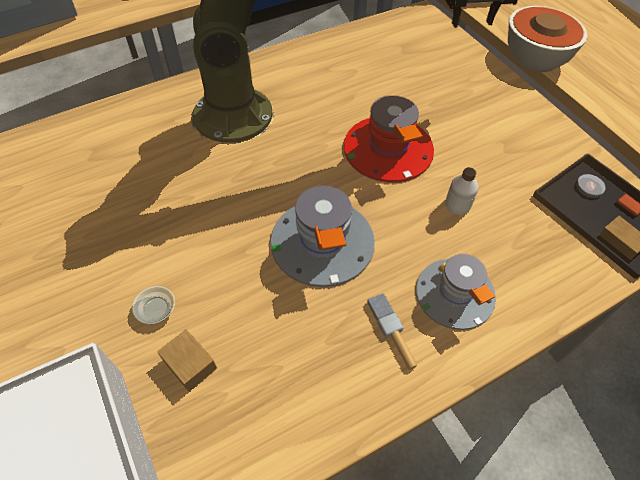

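View pics/side0.png

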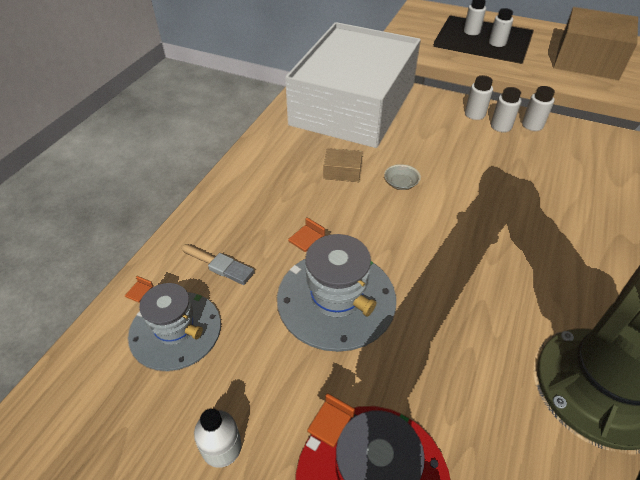

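The scene view has three pots: red at (391,145), small grey at (455,293) and large grey at (324,238). The large grey one fits, since it is not red and is the larger of the two greys. In the side view it is at (334,292), with its paddle at (308,236).

```bash
cat > h.py <<'E'
import numpy as np, cv2
def ray(ci,uv,z):
    K=np.array(ci["mtx"],float);d=np.array(ci["distortion"],float)
    p=cv2.undistortPoints(np.array([[uv]],float),K,d)[0,0]
    R=cv2.Rodrigues(np.array(ci["rvec"],float))[0];t=np.array(ci["tvec"],float).ravel()
    c=-R.T@t; v=R.T@np.r_[p,1]
    return c+v*(z-c[2])/v[2]
def proj(ci,P):
    return cv2.projectPoints(np.array(P,float).reshape(-1,1,3),np.array(ci["rvec"],float),np.array(ci["tvec"],float),np.array(ci["mtx"],float),np.array(ci["distortion"],float))[0][:,0]
E
python3 - <<'E'
from bench import env
import cv2,numpy as np
from h import *
cs={c:env.camera_info(c) for c in ["scene","side"]}
im=cv2.imread("pics/scene0.png");hsv=cv2.cvtColor(im,cv2.COLOR_BGR2HSV)
def cen(m,x0,x1,y0,y1):
    r=np.zeros_like(m);r[y0:y1,x0:x1]=m[y0:y1,x0:x1];ys,xs=np.nonzero(r);return (xs.mean(),ys.mean()),len(xs)
w=cen((hsv[...,1]<40)&(hsv[...,2]>200),322,345,268,290)
g=cen((hsv[...,0]>45)&(hsv[...,0]<80)&(hsv[...,1]>120),265,290,238,256)
c=cen((hsv[...,1]<60)&(hsv[...,2]>165),312,334,198,217)
print(w,g,c)
W=ray(cs["scene"],w[0],10);G=ray(cs["scene"],g[0],10);C=ray(cs["scene"],c[0],130)
print(W,G,C,np.linalg.norm((W-C)[:2]),np.linalg.norm((G-C)[:2]))
s=cv2.imread("pics/side0.png");hs=cv2.cvtColor(s,cv2.COLOR_BGR2HSV)
c2=cen((hs[...,1]<60)&(hs[...,2]>140),325,352,247,268);w2=cen((hs[...,1]<40)&(hs[...,2]>180),285,303,262,278)
print(c2,w2,ray(cs["side"],c2[0],130),ray(cs["side"],w2[0],10))
# fit pose: axis from avg, yaw from W
C=(C+ray(cs["side"],c2[0],130))/2
Wm=(W+ray(cs["side"],w2[0],10))/2
e=np.exp(1j*np.angle(complex(*(Wm-C)[:2]))); 
yaw=np.angle(complex(*(Wm-C)[:2])); yg=np.angle(complex(*(G-C)[:2]))+np.pi/2
print("C",C,"yaw",yaw,yg)
x=np.array([np.cos(yaw),np.sin(yaw),0]);y=np.array([-x[1],x[0],0])
outs=[]
for k,I,b in (("scene",im,(215,150,430,310)),("side",s,(250,190,430,370))):
    pts=[C,C+80*x,C+80*x-25*y,C+102*x-25*y,C+102*x+25*y,C+60*x]+[C*[1,1,0]+[0,0,10]+108*x,C*[1,1,0]+[0,0,10]-108*y]
    J=I[b[1]:b[3],b[0]:b[2]];J=cv2.resize(J,None,fx=2.2,fy=2.2,interpolation=cv2.INTER_CUBIC)
    for p in proj(cs[k],pts): cv2.circle(J,tuple(int(v) for v in (p-[b[0],b[1]])*2.2),2,(255,0,255),-1)
    outs.append(cv2.resize(J,(395,int(J.shape[0]*395/J.shape[1]))))
h=max(o.shape[0] for o in outs)
cv2.imwrite("pics/crop.png",np.hstack([cv2.copyMakeBorder(o,0,h-o.shape[0],0,0,cv2.BORDER_CONSTANT) for o in outs]))
E
```

```text
((np.float64(333.96), np.float64(278.08)), 50) ((np.float64(275.8292682926829), np.float64(247.3658536585366)), 41) ((np.float64(323.2596685082873), np.float64(206.17127071823205)), 181)
[605.03662167 -12.13237309  10.        ] [472.80778226 -88.78072034  10.        ] [501.82177674  15.50530011 130.        ] 106.85104208161864 108.24687495882283
((np.float64(337.7835497835498), np.float64(256.987012987013)), 231) ((np.float64(294.5777777777778), np.float64(268.8)), 45) [500.67402964  13.27954462 130.        ] [607.01699234 -16.51370062  10.        ]
C [501.24790319  14.39242237 130.        ] yaw -0.2674898964852161 -0.2689744110727985
```

View pics/crop.png

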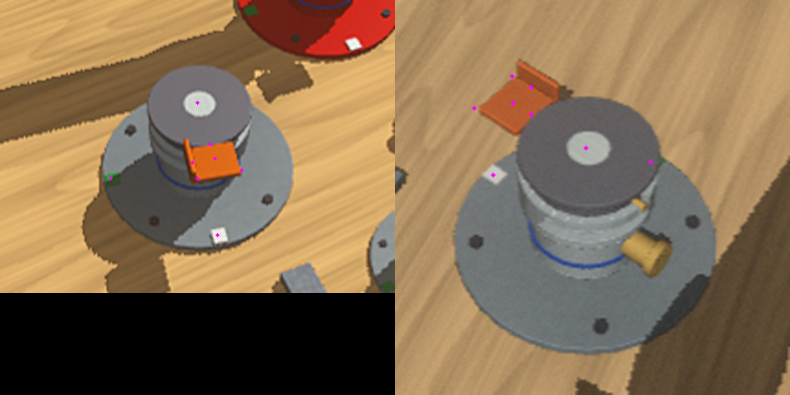

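The crop confirms it. The projected axis, paddle and marks all land on the large grey pot. Axis is about (501.2, 14.4) and yaw about -0.268. Next I go above the paddle, slightly towards the rib, with the fingers shut.

```bash
python3 -m creep '[[[1,-1.7,1,0,0,-0.04,0],[3,-5.1,2,0,0,-0.12,0],[5,-8.6,2,0,0,-0.2,0],[7.1,-12.2,2,0,0,-0.29,0],[9.2,-15.8,2,0,0,-0.38,0],[11.3,-19.4,2,0,0,-0.47,0],[13.4,-23,2,0,0,-0.55,0],[15.5,-26.6,2,0,0,-0.64,0],[17.6,-30.2,2,0,0,-0.72,0],[19.7,-33.8,2,0,0,-0.81,0],[21.8,-37.4,2,0,0,-0.9,0],[23.5,-40.3,2,0,0,-0.97,0]]]'
python3 -m creep '[[[1.8,-3.1,0,0,0,-0.08,0],[3.6,-6.2,0,0,0,-0.15,0],[5.4,-9.3,0,0,0,-0.22,0],[7.2,-12.4,0,0,0,-0.29,0],[9,-15.5,0,0,0,-0.36,0],[10.8,-18.6,0,0,0,-0.43,0],[12.2,-21,0,0,0,-0.49,0],[13,-22.3,0,0,0,-0.53,0],[13.2,-22.7,0,0,0,-0.54,0],[13.2,-22.7,0,0,0,-0.54,0]]]'
python3 - <<'E'
from bench import env
import cv2
o=env.get_obs();print(o["time"],o["position"],o["tcp_rot"],o["force"],o["gripper_width"],o["joints"])
a=env.read_camera("scene");b=env.read_camera("wrist")
import numpy as np
cv2.imwrite("pics/p1.png",np.hstack([cv2.resize(a[120:320,200:440,::-1],(400,333)),cv2.resize(b[:,:,::-1],(400,333))]))
E
```

```text
time: 1.5
position: [445.4, 209.9, 218.5]
tcp_rot: [[-0.265, 0.964, 0.001], [0.964, 0.265, 0.0], [-0.0, 0.001, -1.0]]
force: [0.6, 0.8, 0.0]
gripper_width: 0.031
gripper_force: 0.0
time: 2.5
position: [576.1, -14.0, 218.0]
tcp_rot: [[0.263, 0.965, -0.001], [0.965, -0.263, 0.0], [0.0, -0.001, -1.0]]
force: [-0.5, 0.3, -0.9]
gripper_width: -0.001
gripper_force: 0.0
2.5 [576.10779379 -14.03209559 217.99002649] [[ 2.63211104e-01  9.64738080e-01 -5.92248095e-04]
 [ 9.64738250e-01 -2.63210953e-01  3.21767685e-04]
 [ 1.54535354e-04 -6.56057218e-04 -9.99999773e-01]] [-0.51165317  0.31647526 -0.93859771] -0.0005526919450214 [-0.53508315  0.16620884  0.58144114  1.62996062 -0.09309607  1.37379218
 -0.20801459]
```

View pics/p1.png

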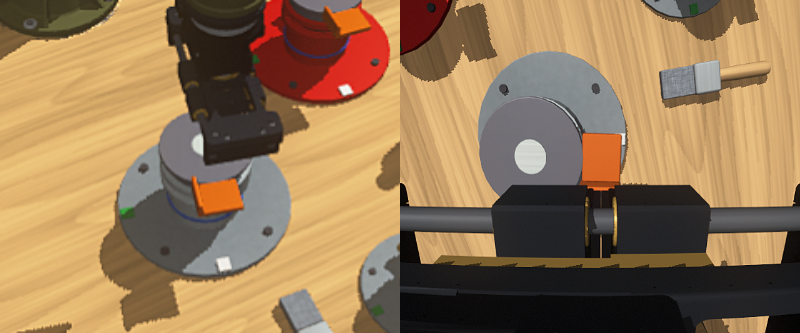

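The left half shows the gripper over the large pot's lid. The wrist half shows the paddle at about (600,160), lined up with the fingers. Next: descend to about 4 mm of press and check the force.

```bash
python3 -m creep '[[[0,0,-1.5,0,0,0,0],[0,0,-3.5,0,0,0,0],[0,0,-5.5,0,0,0,0],[0,0,-7,0,0,0,0],[0,0,-8,0,0,0,0],[0,0,-8.5,0,0,0,0],[0,0,-8.8,0,0,0,0],[0,0,-9.0,0,0,0,0],[0,0,-9.2,0,0,0,0],[0,0,-9.2,0,0,0,0]]]'
python3 - <<'E'
from bench import env
import cv2
cv2.imwrite("pics/p2.png",cv2.resize(env.read_camera("side")[180:380,230:450,::-1],None,fx=2.5,fy=2.5))
E
```

```text
time: 3.6
position: [576.5, -14.6, 126.4]
tcp_rot: [[0.264, 0.965, 0.001], [0.965, -0.264, 0.0], [0.0, 0.001, -1.0]]
force: [-1.3, -0.5, -0.1]
gripper_width: 0.005
gripper_force: 0.0
```

View pics/p2.png

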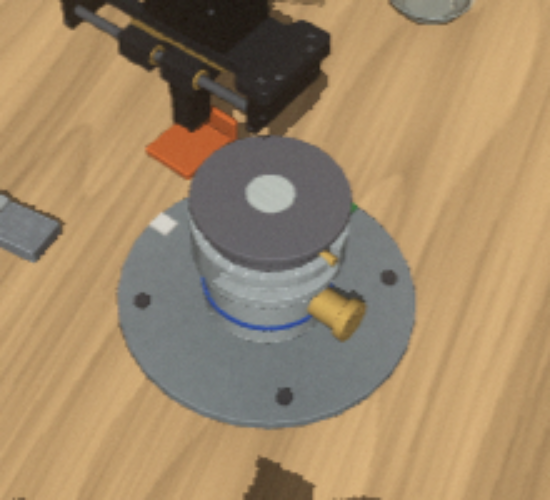

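```bash
python3 - <<'E'
from bench import env
import cv2,numpy as np
from h import *
o=env.get_obs();T=np.array(o["position"]);R=np.array(o["tcp_rot"]);print(o["force"],T)
C=np.array([501.25,14.39,130]);yaw=-.268
x=np.array([np.cos(yaw),np.sin(yaw),0]);y=np.array([-x[1],x[0],0])
outs=[]
for k,b in (("scene",(250,150,410,270)),("side",(250,190,410,310))):
    ci=env.camera_info(k);I=env.read_camera(k)[:,:,::-1]
    J=cv2.resize(I[b[1]:b[3],b[0]:b[2]],(400*2,300*2),interpolation=cv2.INTER_CUBIC)
    def dr(P,c):
        for p in proj(ci,P): cv2.circle(J,tuple(int(v) for v in (p-[b[0],b[1]])*5),3,c,-1)
    dr([T],(0,255,0)); dr([T+R@[a,d,0] for a in(-9.5,9.5) for d in (-15,15)],(255,255,0))
    dr([C,C+80*x]+[C+u*x+v*y for u in(56,102) for v in(-25,25)],(255,0,255))
    outs.append(J[:, 0:800])
J=np.vstack(outs); cv2.imwrite("pics/p3.png",cv2.resize(np.hstack(outs),(800,300)) if 0 else np.hstack([cv2.resize(o[0:500,100:600],(400,400)) for o in outs]))
E
```

```text
[ 0.12291468 -0.0489437   0.44825239] [576.52563914 -14.62272601 126.50408756]
```

View pics/p3.png

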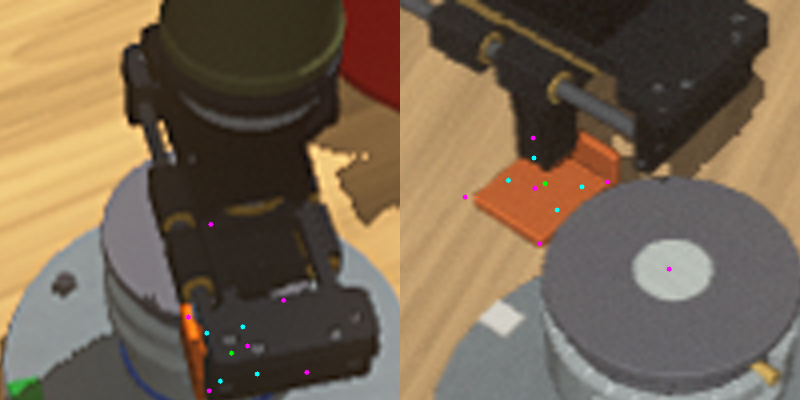

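The green dot is where the reported TCP projects in the side view, (545,183). The visible fingertip is at about (545,165), so it still hangs above the paddle and the zero force agrees. I'll descend in small steps and watch the force.

```bash
python3 -m creep '[[[0,0,-0.2,0,0,0,0],[0,0,-0.4,0,0,0,0],[0,0,-0.4,0,0,0,0]]]'; python3 -m creep '[[[0,0,-0.2,0,0,0,0],[0,0,-0.3,0,0,0,0],[0,0,-0.3,0,0,0,0]]]'
python3 - <<'E'
from bench import env
import cv2,numpy as np
from h import *
o=env.get_obs();T=np.array(o["position"]);R=np.array(o["tcp_rot"]);print(o["force"],o["wrist_torque"],T)
ci=env.camera_info("wrist");I=env.read_camera("wrist")[:,:,::-1].copy()
C=np.array([501.25,14.39,130]);yaw=-.268
x=np.array([np.cos(yaw),np.sin(yaw),0]);y=np.array([-x[1],x[0],0])
print(proj(ci,[T,C]),ci["tvec"],-cv2.Rodrigues(np.array(ci["rvec"]))[0].T@np.array(ci["tvec"]).ravel())
def dr(P,c):
    for p in proj(ci,P): cv2.circle(I,tuple(int(v) for v in p),3,c,-1)
dr([T],(0,255,0)); dr([T+R@[a,d,0] for a in(-9.5,9.5) for d in (-15,15)],(255,255,0))
dr([C,C+80*x]+[C+u*x+v*y for u in(56,102) for v in(-25,25)],(255,0,255))
S=env.read_camera("side")[190:310,250:410,::-1]
S=cv2.resize(S,(400,300),interpolation=cv2.INTER_CUBIC)
cv2.imwrite("pics/p4.png",np.hstack([cv2.resize(I,(400,300)),S]))
E
```

```text
time: 4.05
position: [576.0, -14.6, 121.8]
tcp_rot: [[0.264, 0.965, -0.001], [0.965, -0.264, -0.0], [-0.0, -0.001, -1.0]]
force: [0.5, -0.6, 1.2]
gripper_width: 0.005
gripper_force: 0.0
time: 4.35
position: [576.2, -14.6, 118.9]
tcp_rot: [[0.264, 0.965, -0.0], [0.965, -0.264, -0.0], [-0.0, -0.0, -1.0]]
force: [-0.5, 0.2, 0.5]
gripper_width: 0.005
gripper_force: 0.0
[-0.50980527  0.2447656   0.51159429] [-0.11740845  0.05910978 -0.03182753] [576.16544652 -14.63765503 118.94404209]
[[319.14730271 278.86429996]
 [148.08766129 269.72205904]] [-560.59611759  124.59656678  346.76634089] [594.99797274  50.60404868 305.70549453]
```

View pics/p4.png

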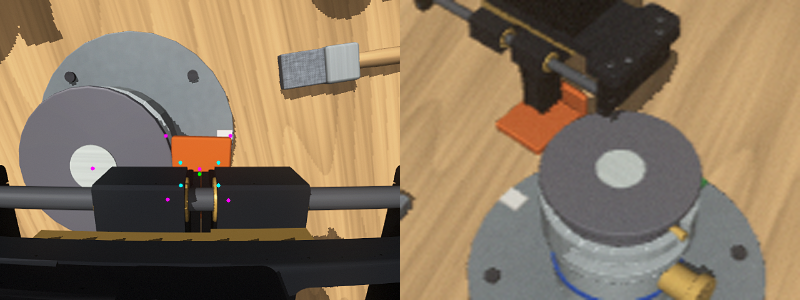

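Fingertip at about (543,110) in the side half. The lid has not moved and the force is about 0, so I keep going down.

```bash
for i in 1; do python3 -m creep '[[[0,0,-0.2,0,0,0,0],[0,0,-0.3,0,0,0,0],[0,0,-0.3,0,0,0,0]]]'; python3 -m creep '[[[0,0,-0.2,0,0,0,0],[0,0,-0.3,0,0,0,0],[0,0,-0.3,0,0,0,0]]]';  done
```

```text
time: 4.75
position: [576.1, -14.6, 115.9]
tcp_rot: [[0.264, 0.965, -0.0], [0.965, -0.264, -0.0], [-0.0, -0.0, -1.0]]
force: [-0.5, -0.2, -0.3]
gripper_width: 0.001
gripper_force: 0.0
time: 5.05
position: [576.1, -14.6, 112.9]
tcp_rot: [[0.264, 0.965, -0.0], [0.965, -0.264, -0.0], [-0.0, -0.0, -1.0]]
force: [-0.2, -0.3, -0.4]
gripper_width: 0.004
gripper_force: 0.0
```

```bash
python3 - <<'E'
from bench import env
import cv2,numpy as np
from h import *
ci=env.camera_info("side");I=env.read_camera("side")[:,:,::-1].copy();s=cv2.imread("pics/side0.png")
def cen(I):
    h=cv2.cvtColor(I,cv2.COLOR_BGR2HSV);m=(h[...,1]<60)&(h[...,2]>140);r=np.zeros_like(m);r[247:268,325:352]=m[247:268,325:352];y,x=np.nonzero(r);return x.mean(),y.mean()
print(cen(s),cen(I),proj(ci,[[501,14,130],[501,14,117]]))
T=np.array(env.get_obs()["position"]);print(T,proj(ci,[T,T+[0,0,10]]))
a=cv2.resize(s[215:265,280:330],(400,400),interpolation=cv2.INTER_CUBIC);b=cv2.resize(I[215:265,280:330],(400,400),interpolation=cv2.INTER_CUBIC)
cv2.imwrite("pics/p5.png",np.hstack([a,b]))
E
```

```text
(np.float64(337.7835497835498), np.float64(256.987012987013)) (np.float64(337.74058577405856), np.float64(257.01255230125525)) [[337.47047409 257.20877621]
 [337.28210705 261.76885157]]
[576.22318696 -14.56733053 113.06397977] [[306.60322839 240.72728142]
 [306.50133408 237.20987283]]
```

View pics/p5.png

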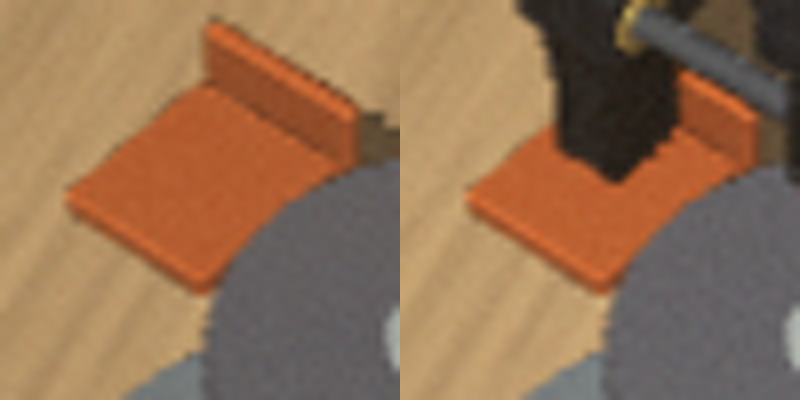

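The lid centre is unmoved, at row 257.0. The tip's lowest corner is at about (307,238), which is roughly 5–10 mm above the flat. I continue down in force-checked steps.

```bash
python3 -m creep '[[[0,0,-0.2,0,0,0,0],[0,0,-0.3,0,0,0,0],[0,0,-0.3,0,0,0,0]]]'|grep -E "pos|force"; python3 -m creep '[[[0,0,-0.2,0,0,0,0],[0,0,-0.3,0,0,0,0],[0,0,-0.3,0,0,0,0]]]'|grep -E "pos|force"
```

```text
position: [576.1, -14.6, 109.9]
force: [0.3, 0.4, 0.2]
gripper_force: 0.0
position: [576.1, -14.6, 107.0]
force: [0.1, -0.4, 1.0]
gripper_force: 0.0
```

```bash
python3 -m creep '[[[0,0,-0.1,0,0,0,0],[0,0,-0.2,0,0,0,0],[0,0,-0.2,0,0,0,0]]]'|grep -E "pos|force"
```

```text
position: [576.6, -14.6, 106.0]
force: [-1.2, -0.5, 3.6]
gripper_force: 2.2
```

Contact at a reported z of about 106. Now pressing about 12.5 mm.

```bash
python3 -m creep '[[[0,0,-0.3,0,0,0,0],[0,0,-0.6,0,0,0,0],[0,0,-0.9,0,0,0,0],[0,0,-0.9,0,0,0,0]]]'|grep -E "pos|force|rot"; python3 -m creep '[[[0,0,-0.2,0,0,0,0],[0,0,-0.3,0,0,0,0],[0,0,-0.3,0,0,0,0]]]'|grep -E "time|pos|force"
python3 - <<'E'
from bench import env
import cv2,numpy as np
from h import *
ci=env.camera_info("side");I=env.read_camera("side")[:,:,::-1].copy()
h=cv2.cvtColor(I,cv2.COLOR_BGR2HSV);m=(h[...,1]<60)&(h[...,2]>140);r=np.zeros_like(m);r[247:274,325:352]=m[247:274,325:352];y,x=np.nonzero(r);print(x.mean(),y.mean())
print(env.get_obs()["force"],env.get_obs()["wrist_torque"])
E
```

```text
position: [577.0, -14.5, 97.9]
tcp_rot: [[0.264, 0.965, 0.002], [0.965, -0.264, 0.001], [0.001, 0.001, -1.0]]
force: [-3.7, 0.2, 11.1]
gripper_force: 5.7
time: 6.7
position: [577.1, -14.4, 95.5]
force: [-3.3, 0.8, 12.9]
gripper_force: 6.5
337.6764705882353 260.5882352941176
[-4.20488876  0.52803145 12.82925272] [0.01491041 0.98447006 0.00101704]
```

Lid down about 10 mm by both pixels and force. I press 2.5 mm more and compute the arc.

```bash
python3 -m creep '[[[0,0,-0.15,0,0,0,0],[0,0,-0.25,0,0,0,0],[0,0,-0.25,0,0,0,0]]]'|grep -E "time|pos|force"
python3 - <<'E'
import numpy as np
C=501.25+14.39j;p=576.3-14.6j
for s in(0,.96):
    q=C+(p-C)*np.exp(-1j*s)
    for t in np.arange(.12,.97,.12):
        d=(C+(q-C)*np.exp(-1j*t)-q)/10;print(s,round(t,2),round(d.real,2),round(d.imag,2))
E
```

```text
time: 7.05
position: [577.2, -14.4, 93.2]
force: [-4.2, 0.0, 14.3]
gripper_force: 7.3
0 0.12 -0.4 -0.88
0 0.24 -0.9 -1.7
0 0.36 -1.5 -2.46
0 0.48 -2.19 -3.14
0 0.6 -2.95 -3.73
0 0.72 -3.77 -4.23
0 0.84 -4.65 -4.62
0 0.96 -5.58 -4.91
0.96 0.12 -0.95 -0.17
0.96 0.24 -1.91 -0.23
0.96 0.36 -2.88 -0.18
0.96 0.48 -3.82 -0.01
0.96 0.6 -4.75 0.27
0.96 0.72 -5.63 0.67
0.96 0.84 -6.46 1.16
0.96 0.96 -7.22 1.75
```

```bash
python3 -m creep '[[[-0.4,-0.88,0,0,0,-0.12,0],[-0.9,-1.7,0,0,0,-0.24,0],[-1.5,-2.46,0,0,0,-0.36,0],[-1.5,-2.46,0,0,0,-0.36,0]]]'
python3 - <<'E'
from bench import env
import cv2
I=env.read_camera("side")[:,:,::-1]
cv2.imwrite("pics/p6.png",cv2.resize(I[200:300,270:400],(780,600),interpolation=cv2.INTER_CUBIC))
E
```

```text
time: 7.45
position: [562.8, -39.2, 93.7]
tcp_rot: [[0.59, 0.808, 0.004], [0.808, -0.59, 0.002], [0.004, 0.002, -1.0]]
force: [-2.7, 2.3, 14.1]
gripper_width: 0.009
gripper_force: 7.1
```

View pics/p6.png

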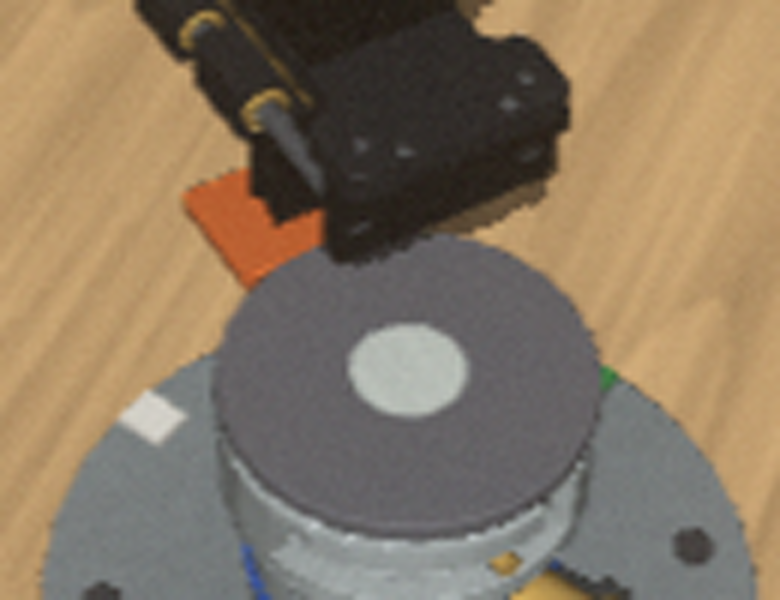

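The lid turned with the finger: the paddle is at (220,220), well past the white mark at (152,415), and is still down at 14 N. Next, the rest of the arc.

```bash
python3 - <<'E'
import numpy as np
C=501.25+14.39j;p=576.3-14.6j
q=C+(p-C)*np.exp(-.36j)
for t in [.12,.24,.36,.48,.6,.72,.84,.96,1.06,1.16,1.24,1.31]:
    d=(C+(q-C)*np.exp(-1j*t)-q)/10;print(t,round(d.real,2),round(d.imag,2))
E
```

```text
0.12 -0.68 -0.68
0.24 -1.45 -1.27
0.36 -2.27 -1.77
0.48 -3.15 -2.17
0.6 -4.07 -2.45
0.72 -5.02 -2.63
0.84 -5.99 -2.69
0.96 -6.95 -2.63
1.06 -7.74 -2.5
1.16 -8.52 -2.29
1.24 -9.12 -2.06
1.31 -9.63 -1.82
```

```bash
python3 -m creep '[[[-0.68,-0.68,0,0,0,-0.12,0],[-1.45,-1.27,0,0,0,-0.24,0],[-2.27,-1.77,0,0,0,-0.36,0],[-3.15,-2.17,0,0,0,-0.48,0],[-4.07,-2.45,0,0,0,-0.6,0],[-5.02,-2.63,0,0,0,-0.72,0],[-5.99,-2.69,0,0,0,-0.84,0],[-6.95,-2.63,0,0,0,-0.96,0],[-7.74,-2.5,0,0,0,-1.06,0],[-8.52,-2.29,0,0,0,-1.16,0],[-8.52,-2.29,0,0,0,-1.16,0]]]'
python3 - <<'E'
from bench import env
import cv2,numpy as np
from h import *
o=env.get_obs();T=np.array(o["position"]);print(T,o["force"],o["wrist_torque"])
for k in("scene",):
    ci=env.camera_info(k);I=env.read_camera(k)[:,:,::-1].copy();cv2.imwrite("pics/p7.png",I)
    h=cv2.cvtColor(I,cv2.COLOR_BGR2HSV);m=((h[...,0]<16)&(h[...,1]>190)&(h[...,2]>120)).astype(np.uint8);m[:,:260]=0;m[:,375:]=0;m[:180]=0;m[275:]=0
    n,l,s,c=cv2.connectedComponentsWithStats(m)
    for i in range(1,n):
        if s[i,4]>8: 
            P=ray(ci,c[i],118);print(s[i],c[i],P,np.angle(complex(*(P[:2]-[501.25,14.39]))))
E
```

```text
time: 8.6
position: [478.3, -63.8, 93.6]
tcp_rot: [[0.976, -0.217, 0.006], [-0.217, -0.976, -0.001], [0.006, -0.0, -1.0]]
force: [-2.0, -5.1, 15.2]
gripper_width: 0.004
gripper_force: 7.2
[478.31888317 -63.84972287  93.55944819] [-2.0393966  -5.14936221 15.24348184] [-0.96488706  0.53096077 -0.07157597]
[277 208  22  23 194] [287.6443299  221.73195876] [494.99818215 -65.03111176 118.        ] -1.6493516699828457
[275 212   6   5  22] [277.18181818 213.81818182] [466.02157659 -75.20177464 118.        ] -1.9454359888267092
```

```bash
python3 -m creep '[[[-0.38,0.13,0,0,0,-0.05,0],[-0.75,0.29,0,0,0,-0.1,0],[-1.1,0.46,0,0,0,-0.15,0],[-1.47,0.65,0,0,0,-0.2,0],[-1.47,0.65,0,0,0,-0.2,0]]]'
python3 - <<'E'
from bench import env
import cv2,numpy as np
from h import *
o=env.get_obs();T=np.array(o["position"]);print(T,o["force"],np.angle(complex(*(T[:2]-[501.25,14.39]))))
ci=env.camera_info("scene");I=env.read_camera("scene")[:,:,::-1].copy();cv2.imwrite("pics/p8.png",I)
for t in (1.51,1.57):
    a=-.268-t;x=np.array([np.cos(a),np.sin(a),0]);y=np.array([-x[1],x[0],0]);C=np.array([501.25,14.39,117.5])
    for p in proj(ci,[C+102*x+25*y,C+102*x-25*y]): print(t,p)
    for p in proj(ci,[C+102*x+25*y]): cv2.circle(I,tuple(int(round(v)) for v in p),0,(255,0,255),-1)
cv2.imwrite("pics/p9.png",cv2.resize(I[185:270,255:355],(700,595),interpolation=cv2.INTER_NEAREST))
E
```

```text
time: 9.15
position: [468.3, -58.4, 95.1]
tcp_rot: [[0.914, -0.406, 0.015], [-0.406, -0.914, -0.003], [0.015, -0.004, -1.0]]
force: [6.1, -4.9, 13.6]
gripper_width: 0.008
gripper_force: 6.7
[468.29354941 -58.42847576  95.06829593] [ 6.11803971 -4.88300282 13.57580857] -1.9957967289054341
1.51 [278.63813609 229.89016333]
1.51 [272.92263294 211.47775469]
1.57 [277.29790062 227.71201281]
1.57 [273.02199176 209.13292355]
```

Tangential resistance has risen to about 7.6 N, so this is probably the end stop. I press down 1.5 mm to restore depth, nudge a little more, and see whether it still advances.

```bash
python3 -m creep '[[[0,0,-0.15,0,0,0,0],[-0.15,0.08,-0.15,0,0,0,0],[-0.3,0.16,-0.15,0,0,0,0],[-0.3,0.16,-0.15,0,0,0,0]]]'
python3 - <<'E'
from bench import env
import cv2,numpy as np
from h import *
o=env.get_obs();T=np.array(o["position"]);print(T,o["force"],np.angle(complex(*(T[:2]-[501.25,14.39]))))
ci=env.camera_info("scene");I=env.read_camera("scene")[:,:,::-1]
h=cv2.cvtColor(I,cv2.COLOR_BGR2HSV);m=(h[...,0]<16)&(h[...,1]>170)&(h[...,2]>90)
for r in range(204,240): print(r,''.join('#' if v else '.' for v in m[r,262:312]))
for t in (1.4,1.51,1.57,1.6):
    a=-.268-t;x=np.array([np.cos(a),np.sin(a),0]);y=np.array([-x[1],x[0],0]);C=np.array([501.25,14.39,118])
    print(t,proj(ci,[C+102*x+25*y,C+60*x+25*y]).round(1).tolist())
E
```

```text
time: 9.6
position: [466.3, -56.9, 94.0]
tcp_rot: [[0.914, -0.405, 0.016], [-0.405, -0.914, -0.003], [0.016, -0.004, -1.0]]
force: [8.2, -6.0, 14.4]
gripper_width: 0.011
gripper_force: 7.1
[466.31567977 -56.89150132  93.9722958 ] [ 8.23478422 -6.03032764 14.39092003] -2.0264842043826627
204 ............#####.............###.................
205 .............#####............#.#.................
206 .............#####............###.................
207 .............######..........####.................
208 ............#######.........#####.................
209 ............########........#####.................
210 ............########........#####.................
211 .............#######........######................
212 .............#######........######................
213 .............#######........######................
214 .............#######........######................
215 ..............#######.#####.######................
216 ..............####################................
217 ..............#####################...............
218 ..............#####################...
[... 617 characters left out ...]

230 ..................................................
231 ..................................................
232 ..................................................
233 ..................................................
234 ..................................................
235 ..................................................
236 ..................................................
237 ..................................................
238 ..................................................
239 ..................................................
1.4 [[281.5, 233.6], [300.6, 227.2]]
1.51 [[278.6, 229.7], [298.3, 225.2]]
1.57 [[277.3, 227.6], [297.2, 224.0]]
1.6 [[276.7, 226.5], [296.7, 223.3]]
```

The mask's corner at (278,227) matches a turn of 1.57–1.60. Now release straight up.

```bash
python3 -m creep '[[[0,0,0.4,0,0,0,0],[0,0,0.8,0,0,0,0],[0,0,1.2,0,0,0,0],[0.1,0,1.8,0,0,0,0],[0.2,0,3,0,0,0,0],[0.2,0,5,0,0,0,0],[0.2,0,8,0,0,0,0],[0.2,0,11,0,0,0,0],[0.2,0,14,0,0,0,0],[0.2,0,16,0,0,0,0],[0.2,0,17,0,0,0,0]]]'
python3 -m creep '[[[0,3,0,0,0,0,0],[0,7,0,0,0,0,0],[0,11,0,0,0,0,0],[0,15,0,0,0,0,0],[0,19,0,0,0,0,0],[0,23,0,0,0,0,0],[0,25,0,0,0,0,0],[0,25,0,0,0,0,0]]]'
python3 - <<'E'
from bench import env
import cv2,numpy as np
from h import *
o=env.get_obs();print(o["time"],o["position"],o["force"])
a=env.read_camera("scene")[:,:,::-1];b=env.read_camera("side")[:,:,::-1]
h=cv2.cvtColor(b,cv2.COLOR_BGR2HSV);m=(h[...,1]<60)&(h[...,2]>140);y,x=np.nonzero(m[247:274,325:352]);print("side centre row",y.mean()+247,"(up 257.0, 5mm 258.8, 12.5mm 261.4)")
cv2.imwrite("pics/p10.png",np.hstack([cv2.resize(a[170:300,255:385],(400,400),interpolation=cv2.INTER_CUBIC),cv2.resize(b[100:400,150:450],(400,400))]))
E
```

```text
time: 10.75
position: [461.3, -54.1, 261.0]
tcp_rot: [[0.915, -0.404, 0.003], [-0.404, -0.915, 0.001], [0.002, -0.002, -1.0]]
force: [0.5, 0.7, 0.3]
gripper_width: 0.003
gripper_force: 0.0
time: 11.55
position: [459.3, 198.8, 257.9]
tcp_rot: [[0.917, -0.399, -0.002], [-0.4, -0.917, -0.001], [-0.001, 0.002, -1.0]]
force: [-0.4, -0.8, -0.4]
gripper_width: 0.006
gripper_force: 0.0
11.55 [459.34223248 198.81325039 257.9442928 ] [-0.42434992 -0.79075725 -0.3611838 ]
side centre row 266.0 (up 257.0, 5mm 258.8, 12.5mm 261.4)
```

View pics/p10.png

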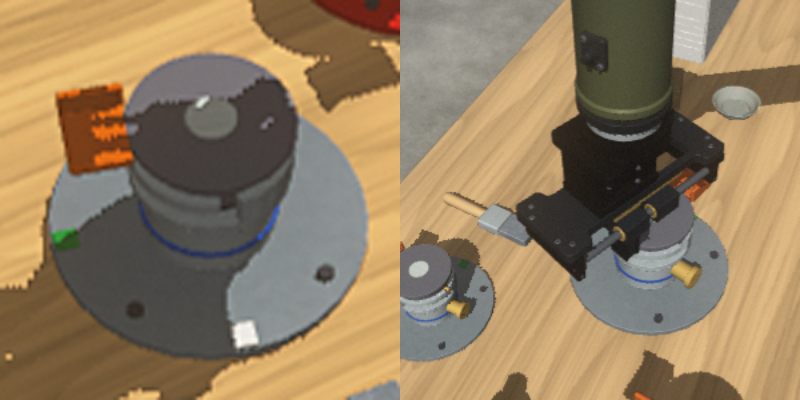

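The scene half shows the paddle (95,130) turned out above the green mark (65,240). In the side half the gripper hides the lid, so I move aside and measure its height.

```bash
python3 -m creep '[[[0,4,0,0,0,0,0],[0,8,0,0,0,0,0],[0,12,0,0,0,0,0],[0,16,0,0,0,0,0],[0,20,0,0,0,0,0],[0,22,0,0,0,0,0],[0,22,0,0,0,0,0],[0,22,0,0,0,0,0]]]'|head -2
python3 - <<'E'
from bench import env
import cv2,numpy as np
from h import *
ci=env.camera_info("side");b=env.read_camera("side")[:,:,::-1].copy();s=cv2.imread("pics/side0.png")
cv2.imwrite("pics/p11.png",b)
def st(I):
    h=cv2.cvtColor(I,cv2.COLOR_BGR2HSV);g=I.max(2).astype(float)[247:274,325:352];sat=h[247:274,325:352,1]
    t=(np.percentile(g,5)+np.percentile(g,97))/2;m=(g>t)&(sat<60);n,l,q,c=cv2.connectedComponentsWithStats(m.astype(np.uint8));i=1+q[1:,4].argmax();return c[i]+[325,247],q[i,4]
print(st(s),st(b))
m=(lambda h:(h[...,0]<16)&(h[...,1]>150)&(h[...,2]>70))(cv2.cvtColor(b,cv2.COLOR_BGR2HSV))
m=m.astype(np.uint8);m[:200]=0;m[290:]=0;m[:,:300]=0;m[:,430:]=0
n,l,q,c=cv2.connectedComponentsWithStats(m)
print([(q[i].tolist(),c[i].round(1)) for i in range(1,n) if q[i,4]>8])
C=np.array([501.25,14.39,0])
for t,z in((1.51,125),(1.57,125),(1.57,117)):
    a=-.268-t;x=np.array([np.cos(a),np.sin(a),0]);y=np.array([-x[1],x[0],0]);P=C+[0,0,z]
    print(t,z,proj(ci,[P,P+102*x+25*y,P+102*x-31*y+[0,0,16],P+56*x-31*y+[0,0,16]]).round(1).tolist())
d=cv2.absdiff(s,b).max(2)>60
for k in ["bottle","dish","finds_box","brush"]: print(k,[[round(v["at"][0]*640),round(v["at"][1]*480),round(v["confidence"],2)] for v in env.boxes_of("side",k)][:2])
E
```

```text
time: 12.45
position: [461.6, 413.8, 259.1]
(array([337.75744681, 256.9787234 ]), np.int32(235)) (array([337.67355372, 258.69834711]), np.int32(242))
[([347, 224, 37, 27, 513], array([366.3, 236.1]))]
1.51 125 [[337.2, 259.1], [355.6, 221.1], [380.9, 227.3], [368.2, 242.0]]
1.57 125 [[337.2, 259.1], [358.6, 222.0], [383.2, 229.3], [369.2, 243.4]]
1.57 117 [[337.1, 261.9], [358.4, 224.8], [382.8, 232.2], [368.9, 246.3]]
bottle [[220, 454, 0.56], [344, 259, 0.44]]
dish [[408, 184, 0.65], [340, 299, 0.57]]
finds_box []
brush [[408, 184, 0.63], [245, 272, 0.56]]
```

The lid centre dropped 1.7 px, which is about 4.9 mm. That matches the locked rest height of about 5 mm, with the turn at about 1.57. I'm handing in.

```bash
python3 -c "
from bench import env
print(env.finish_job())"
```

```text
the job is handed in; nothing more can be done
None
```

I pressed the lid of the large grey pot down, turned it clockwise to the green mark and let go; camera measurements show it locked (about 5 mm down, turned about 1.57 rad), and I handed the job in without touching the bottle, dish, box or brush.

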